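# Index the draining hook and hang the test tile

### The job

The hook of the draining stand was left swung aside, its rod riding on top of the collar. Turn it back towards the drip tray until the rod drops into the collar's notch and locks; feel for it and stop there, without forcing the hook against the notch or dragging or tipping the stand. Then take the large test tile that has a hole and, handling it gently as the brittle ware it is, hang it by its hole on the level part of the hook so that it hangs free over the tray; leave the other ware where it is.

Things in the scene. Friction and masses are not known exactly. Their poses are not given: they have to be found in the camera images.
- stand: Draining stand, 2.2 kg, only standing on the bench: steel base plate 8 mm thick, reaching 150 mm in front of the post, 45 mm behind it and 85 mm to each side; steel post 16 mm in diameter. Origin on the post's axis at bench level, z up, -x is the stand's front. A push of more than about 10 N sideways on the hook drags or tips the stand.
- stand_corner (a point): Front corner of the base plate on its -y side, top edge (-150, -85, 8 mm in the stand's frame).
- post_top (a point): Top of the nut on the post's axis, 177 mm above the bench; nut, spring and hub (25 mm in diameter) stand on the post above the rod. Axes as the stand's.
- tray (a point): Middle of the mouth of the fixed drip tray on the base, 90 mm in front of the post, 24 mm above the bench; tray 105 mm (x) by 135 mm (y). Axes as the stand's.
- collar_top (a point): On the post's axis, level with the flat top of the collar's ring (21 to 26 mm radius), 138 mm above the bench; axes as the stand's. The ring has one notch, 9 mm wide with straight walls. The collar is clamped a different way each time: the notch faces anywhere within 29 degrees of the stand's front, either side; only trying, or a close look, tells where.
- hook: Swivel hook of 6 mm steel rod turning about the post. Origin on the post's axis at the rod's middle line; the rod runs along the hook's -x, level to 74 mm from the axis, then its tip rises. A spring presses it on the collar (6 N in all): it rides on the ring 141 mm above the bench and, turned over the notch, drops 6 mm to 135 mm and is locked. Once locked, 12 N sideways at 60 mm out is too much.
- hook_tip (a point): End of the hook's upturned tip (middle line), 98 mm from the post's axis, 8.7 mm above the level rod; axes as hook. At the start the hook is turned 57 to 97 degrees from the stand's front towards its +y side. A push of 1 to 3 N at 60 mm from the axis turns it; locked, it still has 4 degrees of play to each side.
- tile: The large test tile with a hole: L-shaped fired clay, 105 g, standing upright on its foot. Upright plate 56 mm wide (y) x 90 mm high (z) x 8 mm thick (x), foot 27 mm long on its -x side, 8 mm thick. Origin at bench level under the middle of the plate.
- tile_hole (a point): Centre of the tile's round hole, 13 mm in diameter, axis along the tile's x, 16 mm below the top edge (74 mm above the tile's origin). Hung on the level rod, it lies 3.5 mm below the rod's middle line.
- blank_tile: Bystander: L-shaped tile of the same size, 56 x 90 x 8 mm, without a hole; origin as the tile's.
- small_tile: Bystander: smaller L-shaped tile with a hole, 38 x 70 x 8 mm; origin as the tile's.
- cup0: Bystander: conical clay cup, 62 mm across the rim, 66 mm high; origin at the middle of its underside.
- cup1: Bystander: cup like cup0.
- cup2: Bystander: cup like cup0.
- jar: Bystander: white jar, 68 mm in diameter, 78 mm high; origin at the middle of its underside.
- brush: Bystander: glaze brush lying on the bench, 190 mm long; origin at its middle underneath.
Things that resemble listed ones, but are neither listed nor needed, are in the scene too. Leave any blue or pink look-alike of the tile alone.

How it is judged:
By the outcome, as a careful person would: the job done as asked, in the order asked, and still so for the second after the job is handed in, with the robot touching nothing.
It also fails if it takes over 72 s, if anything falls off the work surface, if the arm or the gripper's body presses on something with over 40 N, if the wrist force passes 120 N, or if a joint passes its speed limit or range.

### The arm

A 7-joint arm with a two-finger parallel gripper is mounted at the origin on the work surface. World frame = base frame: x ahead of the robot, y to its left, z up, the work surface at z = 0. Lengths are in m, angles in rad, forces in N, time in s.
With the tool pointing down it reaches from about 0.4 to 0.85 m from the base axis. Payload 10.4 kg.
Tool frame: the origin (TCP) lies at the very end of the fingers, on their centre line; the grasp point (between the pads) lies 19 mm behind it; z points along the fingers, y is the direction in which the jaws open and shut (so a half turn about z gives the same grasp; the last joint's range is limited). The gripper opens to 87 mm and grips with 3 to 60 N. Pads are 19 mm wide; open, the fingers measure 117 mm over their backs; the gripper's body (75 mm by 190 mm) begins 51 mm behind the grasp point.
Start: joints at [1.303, 0.332, -0.065, 1.46, 0.022, 1.35, -0.088], TCP at [0.151, -0.606, 0.223] pointing down, gripper open.
Joint ranges: [-2.6, 2.6], [-0.5, 2.12], [-1.47, 1.34], [0.16, 2.42], [-1.27, 4.41], [0.06, 2.06], [-2.6, 2.6]. Speed limits (rad/s): [2.22, 2.22, 2.79, 2.79, 3.14, 3.14, 3.14].

### API

Orientations are given as a rotation vector (axis times angle).
In Python, from bench import telemetry, cams, job, spotter gives the robot as it stands.
- The arm moves only by the tool jog_arm, never from a script. Its argument "rows" is a list of rows, each a list of 5 numbers: the closure, from -1 (fully open) to 1 (shut), so that 0 is half open, then the shift along the tool's x, y, z in mm, then the turn about the tool's z in degrees. A call has 1 to 20 rows; each row is the pose to reach, as a shift and turn from the pose commanded when the call began, along the tool's axes at that moment; what a row does not reach only later rows make up. A row lasts 1/8 s, in which the tool goes at most 62.5 mm and 10.7 degrees, less where a joint would pass 70% of its speed; a pose out of reach is approached as far as the arm can. A call with a gripper value outside its range is refused whole. The fingers move at their own pace and stop on an object; "squeeze" is the grip in N (left out, the last holds). Time passes only in rows, so rows that repeat a pose let the fingers close. It gives the time, the measured TCP pose, the force and the opening at its end, in the units of the state.
- telemetry.get_obs(): the state, without advancing time (a new reading comes with each control period).
- cams.read_camera(name): name is "side" or "top" or "wrist"; returns a dict with "image" (400x640x3 uint8, red, green, blue), "z_map" (400x640 float32, m along the optical axis (not along the pixel's ray), 0 where there is no reading), "K" (3x3 intrinsics, pixels), "k1" (the pictures are not rectified: a ray, as slopes to the right and down, at radius r is drawn at 1 + k1 r^2 times it, then the intrinsics apply), "R" (3x3) and "t" (3): a world point X has camera coordinates R X + t; the wrist camera has in their place "tool_from_camera" (4x4, takes a point from camera to tool coordinates, whose origin is the TCP and whose axes are the flange's). Camera axes: x right, y down, z forward; pixel columns grow to the right and rows downward; lengths in m; the calibration is good to about 2 mm. A picture is of the moment at which its call begins: read the wrist's pose just before it.
- job.close_job(): hands the job in, once; it reports no verdict.
Trained networks look in the newest picture that a camera, given by its name, has taken for a name from the list of things; names that differ only in an ending like _2 or _b are one class to them, and where a whole thing is asked for, a point or a joint stands for the part that bears it (a point fixed in the world has none). Each returns a list of dicts, best first, with "confidence" (0 to 1); they miss things now and then, are a little off and sometimes report something else, mostly with a low value. They report only what shows in the picture. A call takes as long as a camera call. They do not tell look-alikes from the thing itself.
- spotter.search_frame(camera, label): "at" ([x, y, z] in m, in world coordinates, good to about 4 mm: the middle of the surface that is visible of it).
- spotter.mark_of(camera, label): "at" ([x, y, z] in m, in world coordinates, good to about 4 mm: a listed point, or the origin of a listed thing).
The state is a dict: "time": time; "q": joint angles; "qvel": joint speeds; "joint_torque": joint torques, N m; "tcp_pos": TCP position; "tcp_rot": TCP orientation; "force": force on the tool from outside, world axes, zero at the start; "torque": the same for the moment, N m; "finger_gap": opening from 0.0 (shut) to 1.0 (fully open).
Only numpy, scipy, OpenCV 4.12 (cv2) and the standard library are available. Lean on these libraries where they do the work, as an engineer would, in place of code of your own. Each camera call takes 0.05 s, during which the arm holds its last target. There are 200 camera calls.

## Working session

There is one attempt and no reset: what is moved stays moved. The work goes in short steps, Python scripts to look and compute and a tool call to move; the robot and the scene stay as the last step left them, time stands still between calls to the robot, and variables do not carry over. Pictures are saved under pics/ and viewed, about 8 in all and at most 12, crops included, and the job is handed in when it is done.

Besides the shell and the picture viewer there is one more tool, called after "Emit:" as name(argument=value, ...) on one line, values as JSON. jog_arm: Moves the arm, as the interface text tells. Its arguments: {"type":"object","properties":{"rows":{"type":"array"},"squeeze":{"type":"number"}},"required":["rows"]}

```bash
mkdir -p pics; ls
cat > h.py <<'E'
import numpy as np, cv2
from bench import telemetry, cams, job, spotter
from scipy.spatial.transform import Rotation as Ro
def save(n,im,s=1): cv2.imwrite('pics/'+n,cv2.resize(im[...,::-1],None,fx=s,fy=s,interpolation=cv2.INTER_CUBIC))
def pose(c,o=None):
    if 'R' in c: return np.array(c['R']),np.array(c['t'])
    T=np.array(c['tool_from_camera']);Rt=Ro.from_rotvec(o['tcp_rot']).as_matrix()
    Rwc=Rt@T[:3,:3];p=Rt@T[:3,3]+np.array(o['tcp_pos'])
    return Rwc.T,-Rwc.T@p
def proj(c,X,o=None):
    R,t=pose(c,o);p=R@np.array(X)+t;s=p[:2]/p[2];s=s*(1+c['k1']*(s@s));K=np.array(c['K']);return (K[:2,:2]@s+K[:2,2]).round(1)
def unproj(c,uv,z=None,o=None,plane=None):
    K=np.array(c['K']);R,t=pose(c,o);uv=np.array(uv,float)
    s=np.array([(uv[0]-K[0,2])/K[0,0],(uv[1]-K[1,2])/K[1,1]]);d=s.copy()
    for _ in range(10): s=d/(1+c['k1']*(s@s))
    ray=R.T@np.array([s[0],s[1],1]);C=-R.T@t
    if plane is not None: return C+ray*(plane-C[2])/ray[2]
    if z is None: z=c['z_map'][int(round(uv[1])),int(round(uv[0]))]
    return C+ray*z
E
python3 - <<'E'
from h import *
o=telemetry.get_obs();print(o['tcp_pos'],o['tcp_rot'],o['force'],o['finger_gap'])
for n in ['top','side']:
    c=cams.read_camera(n);save(n+'0.png',c['image'],1.25)
    R,t=pose(c);print(n,'cam',(-R.T@t).round(3),'fwd',R[2].round(2))
    for l in ['stand_corner','post_top','tray','collar_top','hook','hook_tip','tile','tile_hole','blank_tile','small_tile','cup0','jar','brush','stand']:
        print(n,l,[(np.round(d['at'],3).tolist(),round(d['confidence'],2),proj(c,d['at']).tolist()) for d in spotter.mark_of(n,l)][:4])
E
```

```text
pics
[ 0.1514038  -0.60598638  0.22172859] [-3.11665759e+00 -3.83501884e-01  3.75823074e-04] [-0.72103474 -0.21064026 -0.34405526] 0.9997758678144318
top cam [0.387 0.037 1.2  ] fwd [ 0.18 -0.02 -0.98]
top stand_corner [([0.475, -0.024, 0.009], 0.98, [331.8, 244.3])]
top post_top [([0.598, 0.083, 0.18], 0.87, [294.8, 191.5]), ([0.6, 0.09, 0.001], 0.16, [294.9, 202.8])]
top tray [([0.514, 0.072, 0.023], 0.95, [299.9, 230.2]), ([0.534, -0.369, 0.001], 0.39, [444.2, 227.1]), ([0.742, 0.295, 0.002], 0.15, [230.6, 156.7])]
top collar_top [([0.603, 0.087, 0.137], 0.58, [293.9, 192.9])]
top hook [([0.601, 0.087, 0.138], 0.52, [294.1, 193.6])]
top hook_tip [([0.602, 0.09, 0.001], 0.73, [294.8, 202.1]), ([0.6, 0.185, 0.156], 0.62, [256.9, 191.7])]
top tile [([0.54, -0.239, -0.002], 0.84, [402.2, 224.6]), ([0.432, -0.29, -0.006], 0.83, [418.9, 260.3]), ([0.565, -0.086, -0.0], 0.68, [352.5, 215.5]), ([0.45, -0.198, 0.001], 0.58, [389.5, 253.9])]
top tile_hole [([0.539, -0.239, 0.074], 0.7, [408.0, 221.8]), ([0.431, -0.29, 0.074], 0.64, [426.4, 259.8]), ([0.601, 0.087, 0.135], 0.61, [294.0, 193.
[... 1242 characters left out ...]
, -0.001], 0.44, [387.6, 275.9])]
side tile_hole [([0.448, -0.191, 0.074], 0.91, [283.1, 264.6]), ([0.538, -0.237, 0.071], 0.71, [326.6, 273.8]), ([0.567, -0.082, 0.072], 0.69, [327.4, 231.8]), ([0.436, -0.288, 0.074], 0.63, [282.2, 294.2])]
side blank_tile [([0.642, -0.223, 0.001], 0.56, [370.5, 288.8]), ([0.532, -0.368, -0.003], 0.53, [335.6, 343.6])]
side small_tile [([0.533, -0.371, -0.001], 0.66, [335.9, 344.0])]
side cup0 [([0.69, -0.185, -0.004], 0.7, [386.3, 277.2]), ([0.511, 0.409, 0.003], 0.61, [284.3, 166.6])]
side jar []
side brush [([0.733, 0.296, -0.003], 0.9, [358.1, 178.6]), ([0.603, 0.086, -0.0], 0.6, [329.6, 217.9])]
side stand [([0.605, 0.086, -0.0], 0.96, [330.2, 217.8])]
```

Run:
```python
import cv2
a=cv2.imread('pics/side0.png');b=cv2.imread('pics/top0.png')
s=1/1.25
A=cv2.resize(a[int(130*1.25):int(370*1.25),int(250*1.25):int(430*1.25)],(450,600))
B=cv2.resize(b[int(140*1.25):int(280*1.25),int(240*1.25):int(460*1.25)],(800,509))
cv2.imwrite('pics/side_crop.png',A);cv2.imwrite('pics/top_crop.png',B)
```

```text
(no output)
```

View pics/side_crop.png

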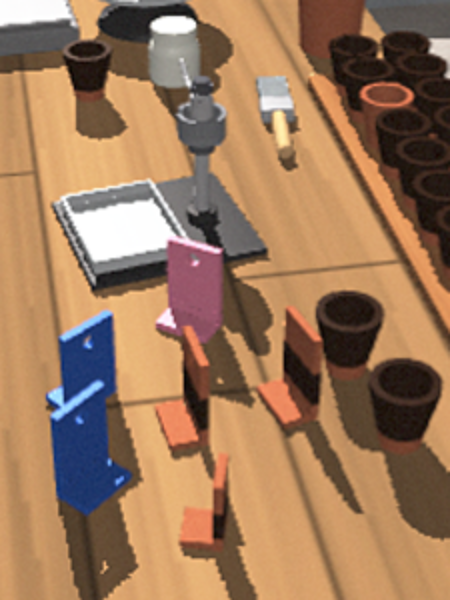

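View pics/top_crop.png

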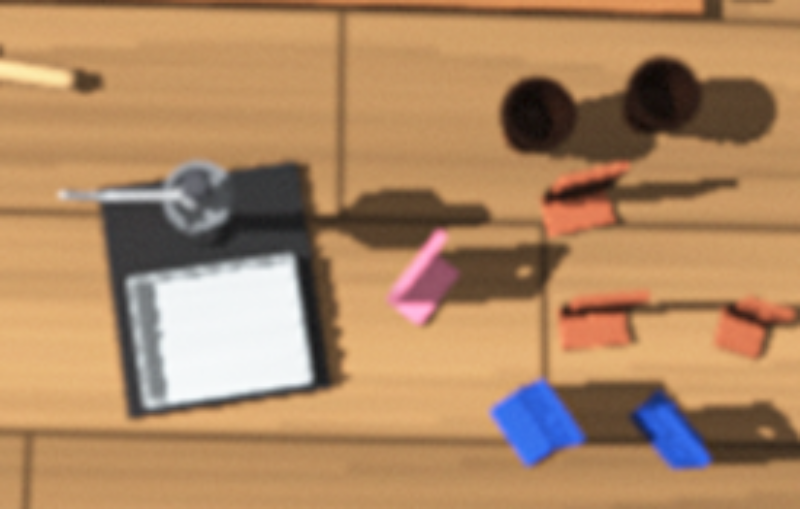

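The side crop (px ≈ crop·0.4 + (250,130)) and the top crop (px ≈ crop·0.275 + (240,140)) show these things that could be taken for the tile:

| Object | World xy | Top px | Note |
|---|---|---|---|
| Terracotta tile | (0.538, -0.239) | (402, 225) | likely the target |
| Terracotta tile | (0.637, -0.224) | (397, 194) | likely the blank |
| Small terracotta tile | (0.533, -0.369) | (443, 227) | bystander |
| Blue tile | – | (389, 254) | look-alike |
| Blue tile | – | (419, 260) | look-alike |
| Pink tile | – | (352, 215) | look-alike |

The hook points to world +y. I'll check for the hole with the wrist camera.

Run:
```python
from h import *
c=cams.read_camera('wrist');print(np.round(c['tool_from_camera'],3).tolist(),np.array(c['K']).round(1).tolist(),c['k1'])
c=cams.read_camera('top')
def cloud(c):
    v,u=np.mgrid[150:280,230:460];pts=[];
    for a,b in zip(u.ravel(),v.ravel()):
        if c['z_map'][b,a]>0: pts.append(unproj(c,(a,b)))
    return np.array(pts)
P=cloud(c);np.save('P.npy',P)
near=np.hypot(P[:,0]-.56,P[:,1]-.08)<.2
B=P[near&(P[:,2]>.004)&(P[:,2]<.03)]
print('base',cv2.minAreaRect((B[:,:2]*1000).astype(np.float32)))
T=P[near&(P[:,2]>.165)];print('nut',T.mean(0).round(4),len(T))
r=np.hypot(P[:,0]-.6,P[:,1]-.087)
H=P[near&(P[:,2]>.125)&(r>.035)&(r<.11)];print('rod',len(H));print(H.round(3).tolist())
for n,(x,y) in dict(t=(.538,-.239),b=(.637,-.224)).items():
    m=P[(np.hypot(P[:,0]-x,P[:,1]-y)<.05)&(P[:,2]>.06)];print(n,len(m),cv2.minAreaRect((m[:,:2]*1000).astype(np.float32)),m[:,2].max())
```

```text
[[-0.001, -0.968, -0.251, 0.068], [1.0, -0.001, -0.0, 0.0], [0.0, -0.251, 0.968, -0.162], [0.0, 0.0, 0.0, 1.0]] [[278.1, 0.0, 319.8], [0.0, 278.1, 203.8], [0.0, 0.0, 1.0]] -0.018008866970557355
base ((564.80078125, 86.41059875488281), (380.01214599609375, 365.5979919433594), 37.5152473449707)
nut [0.6008 0.0877 0.1728] 64
rod 50
[[0.598, 0.188, 0.149], [0.598, 0.185, 0.152], [0.598, 0.183, 0.15], [0.598, 0.18, 0.149], [0.599, 0.178, 0.147], [0.599, 0.175, 0.147], [0.599, 0.173, 0.146], [0.599, 0.17, 0.147], [0.6, 0.168, 0.141], [0.599, 0.165, 0.145], [0.6, 0.162, 0.142], [0.601, 0.16, 0.14], [0.599, 0.156, 0.146], [0.601, 0.154, 0.141], [0.6, 0.152, 0.142], [0.6, 0.149, 0.142], [0.6, 0.146, 0.144], [0.601, 0.143, 0.142], [0.601, 0.141, 0.143], [0.601, 0.138, 0.142], [0.601, 0.135, 0.141], [0.601, 0.132, 0.143], [0.601, 0.13, 0.143], [0.601, 0.127, 0.143], [0.601, 0.125, 0.141], [0.595, 0.188, 0.15], [0.595, 0.185, 0.15], [0.596, 0.183, 0.148], [0.595, 0.18, 0.15], [0.596, 0.178, 0.146], [0.597, 0.175, 0.145], [0.596, 0.172, 0.146], [0.597, 0.17, 0.144], [0.597, 0.167, 0.143], [0.597, 0.165, 0.144], [0.597, 0.162, 0.143], [0.597, 0.159, 0.143], [0.597, 0.156, 0.145], [0.598, 0.154, 0.141], [0.598, 0.152, 0.14], [0.597, 0.148, 0.146], [0.598, 0.146, 0.14], [0.598, 0.143, 0.142], [0.598, 0.141, 0.141], [0.597, 0.138, 0.144], [0.599, 0.136, 0.139], [0.597, 0.132, 0.145], [0.599, 0.13, 0.139], [0.598, 0.127, 0.143], [0.598, 0.124, 0.144]]
t 80 ((537.0585327148438, -236.5968475341797), (8.356261253356934, 55.19539260864258), 5.527191162109375) 0.09236166175015748
b 121 ((653.9590454101562, -214.36279296875), (57.52824401855469, 55.13441848754883), 24.590391159057617) 0.09234958743992605
```

Emit:
jog_arm(rows=[[1,220,-210,-38,-26],[1,440,-420,-38,-52],[1,644,-618,-38,-77],[1,644,-618,-38,-77],[1,644,-618,-38,-77],[1,644,-618,-38,-77],[1,644,-618,-38,-77],[1,644,-618,-38,-77],[1,644,-618,-38,-77],[1,644,-618,-38,-77],[1,644,-618,-38,-77],[1,644,-618,-38,-77],[1,644,-618,-38,-77],[1,644,-618,-38,-77],[1,644,-618,-38,-77],[1,644,-618,-38,-77],[1,644,-618,-38,-77],[1,644,-618,-38,-77]], squeeze=5)

```text
time: 3.85
tcp_pos: [0.6265, 0.1476, 0.2609]
tcp_rot: [2.203, 2.238, -0.0]
force: [0.2, -0.2, 0.0]
finger_gap: 0.008
```

Run:
```python
from h import *
o=telemetry.get_obs();print(o['q'],o['tcp_pos'])
c=cams.read_camera('wrist')
P=[]
for l in ['post_top','hook_tip','hook','collar_top','stand_corner','tray']:
    print(l,[(np.round(d['at'],4).tolist(),round(d['confidence'],2),proj(c,d['at'],o).tolist()) for d in spotter.mark_of('wrist',l)][:2])
ctr=proj(c,[.601,.088,.138],o);print(ctr)
np.save('w1.npy',c['image'])
u,v=[int(a) for a in ctr];im=c['image'][max(0,v-75):v+75,max(0,u-100):u+100];save('w1.png',im,3)
save('w1full.png',c['image'])
```

```text
[ 0.25976123  0.47004959 -0.80662406  1.31428297  0.33538459  1.4937144
 -0.50038238] [0.62650372 0.14762537 0.26087754]
post_top []
hook_tip [([0.5944, 0.1869, 0.1486], 0.94, [288.0, 161.2]), ([0.5125, 0.0651, 0.0242], 0.51, [244.4, 232.5])]
hook [([0.737, 0.2947, 0.0022], 0.45, [400.5, 74.8])]
collar_top []
stand_corner [([0.591, 0.1885, 0.1469], 0.17, [284.7, 159.4])]
tray [([0.5121, 0.0715, 0.0241], 0.68, [243.9, 228.5])]
[296.2 250.3]
```

View pics/w1.png

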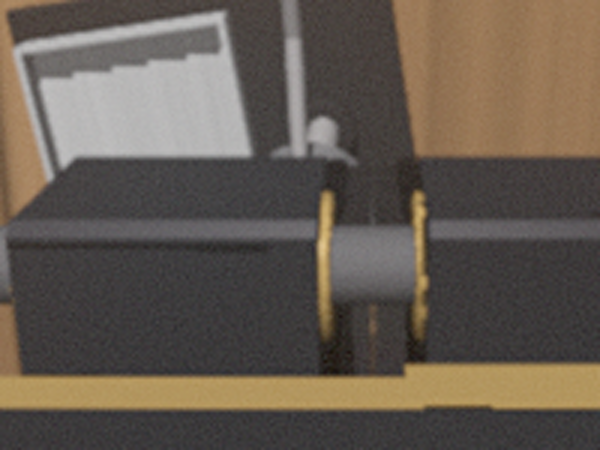

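The image shows the rod (crop 295,100) running to the tip and the tray (crop 140,100). The gripper hides the collar, so I'll move back to look at the collar for the notch.

Emit:
jog_arm(rows=[[1,-60,-10,0,0],[1,-120,-20,0,0],[1,-145,-26,0,0],[1,-145,-26,0,0],[1,-145,-26,0,0]])

```text
time: 4.82
tcp_pos: [0.6031, 0.0051, 0.2607]
tcp_rot: [-2.2, -2.243, -0.001]
force: [-0.5, 0.2, -0.0]
finger_gap: 0.005
```

Run:
```python
from h import *
o=telemetry.get_obs();print(o['tcp_pos'],o['force'])
c=cams.read_camera('wrist');np.save('w2.npy',c['image'])
for l in ['post_top','hook_tip','collar_top','stand_corner']:
    print(l,[(np.round(d['at'],4).tolist(),round(d['confidence'],2),proj(c,d['at'],o).tolist()) for d in spotter.mark_of('wrist',l)][:2])
# unwarp: top-down rectified view on plane z=.138 with polar grid
def rect(z,half=.05,n=500):
    g=np.linspace(half,-half,n)
    m=np.array([[proj(c,[.601+dx,.088+dy,z],o) for dy in g[::2]] for dx in g[::2]],np.float32)
    m=cv2.resize(m,(n,n));return cv2.remap(c['image'],m[...,0],m[...,1],cv2.INTER_CUBIC)
im=rect(.138)
for a in range(150,230,10):
    d=np.deg2rad(a);p=(int(250-.03*np.sin(d)*5000),int(250-.03*np.cos(d)*5000));cv2.circle(im,p,2,(255,0,0) if a!=190 else (0,255,0),-1)
u,v=[int(a) for a in proj(c,[.601,.088,.138],o)];print(u,v)
raw=cv2.resize(c['image'][max(0,v-40):v+40,max(0,u-24):u+24],(300,500),interpolation=cv2.INTER_CUBIC)
save('w2.png',np.hstack([im,raw]))
```

```text
[0.60314012 0.00513565 0.26072897] [-0.50101099  0.20031342 -0.0099598 ]
post_top [([0.6039, 0.0889, 0.1764], 0.96, [322.9, 112.4])]
hook_tip []
collar_top [([0.5995, 0.0886, 0.1358], 0.63, [318.0, 115.5])]
stand_corner [([0.4691, -0.0262, 0.0125], 0.62, [231.4, 197.8])]
319 116
```

View pics/w2.png

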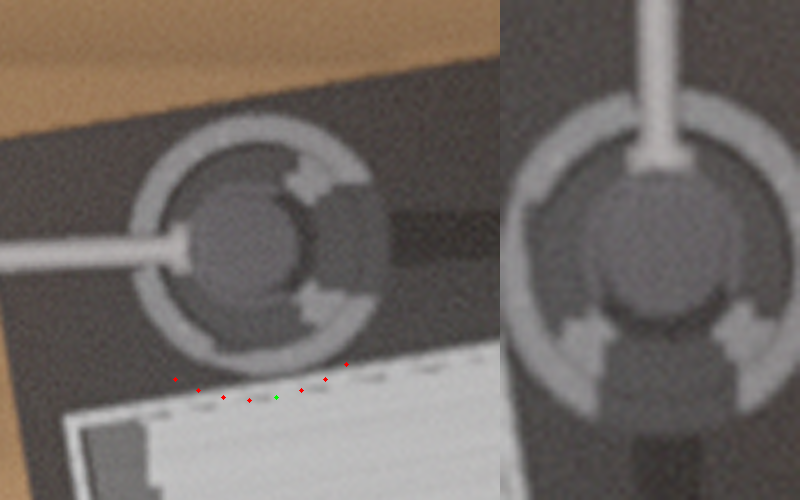

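Run:
```python
from h import *
o=telemetry.get_obs();c=cams.read_camera('wrist')
def mp(z,rs,an):
    m=np.array([[proj(c,[.6005+r*np.cos(a),.0885+r*np.sin(a),z],o) for a in an] for r in rs],np.float32)
    return cv2.remap(c['image'],m[...,0],m[...,1],cv2.INTER_CUBIC)
an=np.deg2rad(np.linspace(100,260,400));rs=np.linspace(.015,.032,60)
im=cv2.resize(mp(.138,rs,an),(800,240),interpolation=cv2.INTER_CUBIC)
im=np.clip(im.astype(float)*1.6,0,255).astype(np.uint8)
for a in range(110,260,10): cv2.line(im,(int((a-100)*5),0),(int((a-100)*5),12 if a%50 else 24),(255,0,0),1)
d=np.zeros((240,800));
zs=cv2.resize(c['z_map'],None,fx=1,fy=1)
g=[]
for r in rs[::6]:
    row=[]
    for a in np.deg2rad(np.arange(100,261,8)):
        u,v=proj(c,[.6005+r*np.cos(a),.0885+r*np.sin(a),.138],o);row.append(int(round(unproj(c,(u,v),o=o)[2]*1000)))
    g.append(row)
print('ang',list(range(100,261,8)))
for r,row in zip(rs[::6],g):print(round(r*1000,1),row)
save('w3.png',im)
```

```text
ang [100, 108, 116, 124, 132, 140, 148, 156, 164, 172, 180, 188, 196, 204, 212, 220, 228, 236, 244, 252, 260]
15.0 [142, 145, 120, 122, 122, 121, 122, 121, 122, 121, 120, 121, 121, 120, 122, 122, 122, 120, 120, 121, 121]
16.7 [128, 127, 126, 124, 121, 122, 121, 120, 122, 121, 122, 121, 120, 120, 121, 122, 121, 120, 121, 120, 120]
18.5 [136, 137, 139, 136, 138, 136, 138, 133, 128, 131, 124, 122, 122, 121, 121, 120, 122, 121, 121, 121, 422]
20.2 [139, 138, 138, 137, 139, 138, 138, 137, 132, 130, 131, 134, 138, 136, 121, 121, 120, 121, 121, 121, 119]
21.9 [138, 138, 137, 139, 137, 139, 138, 136, 131, 130, 131, 138, 137, 138, 137, 138, 137, 136, 134, 122, 120]
23.6 [8, 8, 7, 5, 10, 8, 9, 10, 130, 9, 132, 137, 138, 138, 137, 137, 139, 137, 138, 138, 138]
25.4 [7, 7, 8, 8, 7, 10, 9, 8, 9, 7, 8, 8, 139, 7, 138, 138, 138, 139, 138, 137, 138]
27.1 [8, 8, 9, 9, 9, 7, 8, 10, 8, 8, 25, 23, 23, 12, 8, 8, 8, 7, 7, 138, 138]
28.8 [9, 7, 7, 7, 9, 8, 7, 7, 7, 24, 23, 21, 22, 25, 23, 9, 8, 6, 7, 8, 8]
30.6 [7, 6, 7, 7, 8, 7, 8, 9, 23, 13, 9, 11, 11, 11, 25, 22, 8, 9, 6, 8, 6]
```

View pics/w3.png

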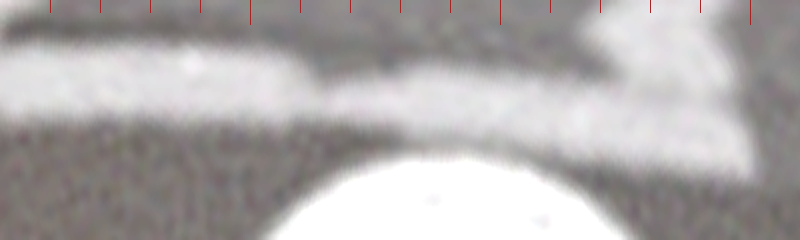

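The depth map shows the notch at about 165° world angle (floor about 131 mm against a ring top of 138). In the polar view, the ring's step lies at px 300–400. Next I'll descend behind the rod.

Emit:
jog_arm(rows=[[1,60,25,0,0],[1,120,25,0,0],[1,144,25,0,0],[1,144,25,0,0],[1,144,25,40,0],[1,144,25,80,0],[1,144,25,120,0],[1,144,25,138,0],[1,144,25,138,0],[1,144,25,138,0]])

```text
time: 6.38
tcp_pos: [0.6265, 0.1484, 0.1243]
tcp_rot: [2.201, 2.24, 0.003]
force: [0.9, -0.5, 0.2]
finger_gap: 0.009
```

```bash
cat >> h.py <<'E'
def torows(o,targets):
    Rt=Ro.from_rotvec(o['tcp_rot']).as_matrix();y0=np.arctan2(Rt[1,0],Rt[0,0])
    for X,yaw in targets:
        d=Rt.T@(np.array(X)-np.array(o['tcp_pos']))*1000
        t=-(np.rad2deg(yaw-y0)+180)%360-180 if 0 else -((np.rad2deg(yaw-y0)+180)%360-180)
        print([int(round(v)) for v in d]+[round(float(t),1)])
E
python3 - <<'E'
from h import *
o=telemetry.get_obs();print(o['tcp_pos'],o['force'])
A=np.array([.601,.087,0])
T=[]
for th in list(np.arange(94.5,154,4.5))+[154]:
    a=np.deg2rad(th);r=np.array([np.cos(a),np.sin(a),0]);t=np.array([-np.sin(a),np.cos(a),0])
    T.append((A+.062*r-.018*t+[0,0,.122],a))
torows(o,T)
E
```

```text
[0.62649807 0.14842044 0.12433613] [ 0.94591978 -0.52242106  0.15925007]
[2, -12, 2, -3.5]
[3, -17, 2, -8.0]
[3, -22, 2, -12.5]
[4, -27, 2, -17.0]
[3, -33, 2, -21.5]
[3, -38, 2, -26.0]
[2, -43, 2, -30.5]
[0, -47, 2, -35.0]
[-2, -52, 2, -39.5]
[-4, -57, 2, -44.0]
[-6, -61, 2, -48.5]
[-9, -65, 2, -53.0]
[-12, -69, 2, -57.5]
[-16, -73, 2, -62.0]
[-17, -74, 2, -63.0]
```

Emit:
jog_arm(rows=[[1,1,-6,0,-2],[1,2,-12,0,-3.5],[1,2,-14,0,-5.5],[1,3,-17,0,-8],[1,3,-19,0,-10],[1,3,-22,0,-12.5],[1,3,-25,0,-15],[1,4,-27,0,-17],[1,4,-30,0,-19],[1,3,-33,0,-21.5]])

```text
time: 7.62
tcp_pos: [0.5924, 0.1508, 0.1226]
tcp_rot: [1.742, 2.614, 0.001]
force: [2.0, 1.9, 0.8]
finger_gap: 0.004
```

```bash
cat > arc.py <<'E'
from h import *
import sys
def arc(ths,R=.062,off=.018,z=.1226):
    o=telemetry.get_obs();print(o['tcp_pos'],np.round(o['force'],2))
    A=np.array([.601,.087,0]);T=[]
    for th in ths:
        a=np.deg2rad(th);r=np.array([np.cos(a),np.sin(a),0]);t=np.array([-np.sin(a),np.cos(a),0])
        T.append((A+R*r-off*t+[0,0,z],a))
    torows(o,T)
E
python3 -c "
from arc import *
arc([118,124,130,136,142,148,154,156,158,160,162])"
```

```text
[0.59243662 0.15078333 0.12262561] [2.04 1.92 0.83]
[1, -5, 0, -5.3]
[2, -11, 0, -11.3]
[2, -18, 0, -17.3]
[2, -25, 0, -23.3]
[1, -31, 0, -29.3]
[-1, -38, 0, -35.3]
[-4, -44, 0, -41.3]
[-5, -46, 0, -43.3]
[-6, -48, 0, -45.3]
[-7, -50, 0, -47.3]
[-8, -52, 0, -49.3]
```

Emit:
jog_arm(rows=[[1,0,-3,0,-3],[1,1,-5,0,-5],[1,1,-8,0,-8],[1,2,-11,0,-11],[1,2,-15,0,-14],[1,2,-18,0,-17],[1,2,-21,0,-20],[1,2,-25,0,-23],[1,1,-28,0,-26],[1,1,-31,0,-29],[1,0,-34,0,-32],[1,-1,-38,0,-35],[1,-2,-40,0,-38],[1,-2,-40,0,-38]])

```text
time: 9.38
tcp_pos: [0.5559, 0.1334, 0.1224]
tcp_rot: [-0.799, -3.038, 0.001]
force: [0.7, -0.2, -0.3]
finger_gap: 0.009
```

Run:
```python
from arc import *
arc([151,153,155,157,159,161,163,165,167,169])
c=cams.read_camera('top')
P=[]
for v in range(185,240):
    for u in range(250,330):
        if c['z_map'][v,u]>0:
            p=unproj(c,(u,v)); r=np.hypot(p[0]-.601,p[1]-.087)
            if .12<p[2]<.16 and .06<r<.105: P.append([round(1000*r),round(np.rad2deg(np.arctan2(p[1]-.087,p[0]-.601))),round(p[2]*1000)])
print(P)
print([(d['at'],d['confidence']) for d in spotter.mark_of('top','hook_tip')])
```

```text
[0.55587261 0.13337565 0.12237215] [ 0.72 -0.23 -0.33]
[0, -1, 0, -0.5]
[1, -3, 0, -2.5]
[1, -5, 0, -4.5]
[2, -7, 0, -6.5]
[2, -10, 0, -8.5]
[2, -12, 0, -10.5]
[2, -14, 0, -12.5]
[2, -16, 0, -14.5]
[2, -18, 0, -16.5]
[2, -21, 0, -18.5]
[]
[]
```

Run:
```python
from h import *
o=telemetry.get_obs();print(o['force'],o['torque'])
for n in ['wrist','side']:
    c=cams.read_camera(n)
    for l in ['hook_tip','hook','post_top']:
        for d in spotter.mark_of(n,l)[:2]:
            p=np.array(d['at'])-[.601,.087,0];print(n,l,np.round(d['at'],4),d['confidence'],'r,ang',np.hypot(*p[:2]).round(3),np.rad2deg(np.arctan2(p[1],p[0])).round(1),proj(c,d['at'],o) )
    if n=='wrist': save('w4.png',c['image'][60:360,120:520],2)
```

```text
[0.95103032 0.88500195 0.64204672] [ 0.11126254 -0.16238436 -0.03005452]
wrist hook_tip [0.5185 0.145  0.1471] 0.77 r,ang 0.101 144.9 [304.3 192.8]
wrist post_top [0.7366 0.297  0.0018] 0.73 r,ang 0.25 57.1 [526.3 265.5]
side hook_tip [0.5227 0.143  0.1477] 0.41 r,ang 0.096 144.4 [296.4 163.7]
side hook [0.6002 0.0856 0.1408] 0.67 r,ang 0.002 -119.7 [328.4 173.3]
side hook [0.6022 0.0878 0.1401] 0.2 r,ang 0.001 33.7 [329. 173.]
side post_top [0.6018 0.0853 0.1791] 0.65 r,ang 0.002 -64.8 [329.  160.3]
side post_top [ 0.6407 -0.224  -0.0018] 0.21 r,ang 0.314 -82.7 [370.2 290. ]
```

View pics/w4.png

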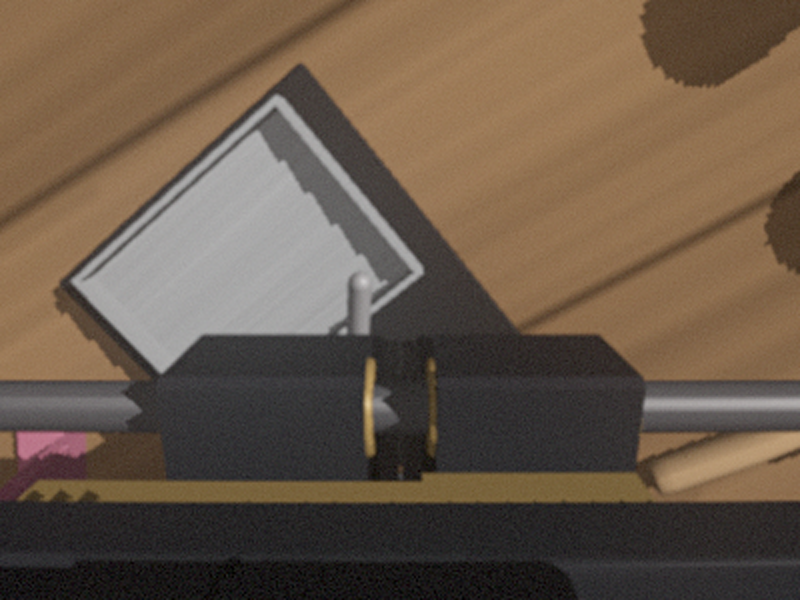

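The wrist view shows the rod tip (crop 360,280) just left of the fingers and still riding high, at about 145°. I'll creep on.

Emit:
jog_arm(rows=[[1,0,-2,0,-1],[1,1,-4,0,-3],[1,1,-5,0,-4.5],[1,2,-7,0,-6.5],[1,2,-9,0,-8]])

```text
time: 10.5
tcp_pos: [0.55, 0.1265, 0.1225]
tcp_rot: [0.582, 3.087, -0.0]
force: [0.3, 1.5, -0.9]
finger_gap: 0.005
```

```bash
cat > tip.py <<'E'
from h import *
o=telemetry.get_obs();R=Ro.from_rotvec(o['tcp_rot']).as_matrix();t=R[:,1]
print('force tool y %.2f'%(np.array(o['force'])@t),np.round(o['force'],2),'yaw',np.rad2deg(np.arctan2(R[1,0],R[0,0])).round(1))
for n in ['wrist','side']:
    c=cams.read_camera(n)
    for d in spotter.mark_of(n,'hook_tip')[:1]:
        p=np.array(d['at'])-[.601,.087,0];print(n,np.round(d['at'],4),d['confidence'],'r,ang',np.hypot(*p[:2]).round(3),(np.rad2deg(np.arctan2(p[1],p[0]))%360).round(1),proj(c,d['at'],o))
E
python3 tip.py; python3 -c "
from arc import *
arc([160,162,164,166,168,170,172,174])"
```

```text
force tool y 1.46 [ 0.28  1.46 -0.89] yaw 158.6
wrist [0.5119 0.1336 0.1456] 0.57 r,ang 0.101 152.4 [306.6 192.6]
side [0.5129 0.1281 0.1452] 0.7 r,ang 0.097 155.0 [293.5 167.3]
[0.54999707 0.12625339 0.12243783] [1.   0.26 0.12]
[1, -1, 0, -1.5]
[1, -4, 0, -3.5]
[2, -6, 0, -5.5]
[2, -8, 0, -7.5]
[2, -10, 0, -9.5]
[3, -13, 0, -11.5]
[3, -15, 0, -13.5]
[3, -17, 0, -15.5]
```

```bash
cat > tip2.py <<'E'
from h import *
o=telemetry.get_obs();R=Ro.from_rotvec(o['tcp_rot']).as_matrix();t=R[:,1]
print('force tool y %.2f'%(np.array(o['force'])@t),np.round(o['force'],2),'yaw',np.rad2deg(np.arctan2(R[1,0],R[0,0])).round(1))
for n,(v0,v1,u0,u1) in dict(wrist=(150,235,260,360),side=(140,200,270,335)).items():
    c=cams.read_camera(n);L=[]
    for v in range(v0,v1):
        for u in range(u0,u1):
            if c['z_map'][v,u]>0:
                p=unproj(c,(u,v),o=o if n=='wrist' else None);r=np.hypot(p[0]-.601,p[1]-.087);a=np.rad2deg(np.arctan2(p[1]-.087,p[0]-.601))%360
                if .12<p[2]<.165 and .035<r<.105 and (a>130 and a<215): L.append([r*1000,a,p[2]*1000])
    L=np.array(L).reshape(-1,3)
    for lo,hi in [(40,55),(55,70),(85,93),(93,103)]:
        s=L[(L[:,0]>lo)&(L[:,0]<hi)]
        if len(s): print(n,lo,len(s),'ang %.1f z mean %.1f top %.1f'%(np.median(s[:,1]),s[:,2].mean(),np.percentile(s[:,2],85)))
E
python3 tip2.py
```

```text
force tool y 0.61 [1.   0.26 0.12] yaw 158.5
wrist 85 160 ang 154.5 z mean 148.6 top 150.0
wrist 93 146 ang 154.4 z mean 150.7 top 151.6
side 40 32 ang 152.8 z mean 139.4 top 145.5
side 55 53 ang 151.5 z mean 137.6 top 147.2
side 85 7 ang 155.3 z mean 148.6 top 150.3
side 93 3 ang 152.8 z mean 149.9 top 150.4
```

Emit:
jog_arm(rows=[[1,1,-1,0,-1.5],[1,1,-3,0,-2.5],[1,1,-4,0,-3.5],[1,1,-4,0,-3.5]])

```text
time: 11.3
tcp_pos: [0.5476, 0.123, 0.1225]
tcp_rot: [-0.49, -3.103, 0.001]
force: [0.2, 0.2, 0.0]
finger_gap: 0.006
```

```bash
python3 tip2.py
```

```text
force tool y 0.29 [0.16 0.25 0.05] yaw 162.0
wrist 85 157 ang 158.1 z mean 147.4 top 148.7
wrist 93 141 ang 157.9 z mean 149.7 top 150.5
side 40 35 ang 154.7 z mean 139.0 top 147.4
side 55 56 ang 155.2 z mean 138.5 top 147.9
side 85 7 ang 159.9 z mean 147.3 top 149.8
side 93 3 ang 159.7 z mean 148.9 top 150.0
```

Emit:
jog_arm(rows=[[1,0,-1,0,-1],[1,0,-2,0,-2],[1,0,-3,0,-3],[1,0,-3,0,-3]])

```text
time: 11.9
tcp_pos: [0.5468, 0.1202, 0.1225]
tcp_rot: [-0.409, -3.115, 0.0]
force: [0.0, 0.4, 0.3]
finger_gap: 0.009
```

```bash
python3 tip2.py
```

```text
force tool y 0.39 [0.01 0.4  0.3 ] yaw 165.0
wrist 85 144 ang 161.8 z mean 143.2 top 144.5
wrist 93 146 ang 161.7 z mean 145.2 top 146.3
side 40 34 ang 158.3 z mean 138.2 top 144.7
side 55 53 ang 159.0 z mean 139.2 top 149.4
side 85 10 ang 163.3 z mean 142.6 top 145.0
side 93 2 ang 162.1 z mean 145.0 top 146.4
```

The rod dropped about 5.5 mm at around 162°, so I stop here. I'll back off, rise and verify.

Emit:
jog_arm(rows=[[1,0,8,0,0],[1,0,20,0,0],[1,0,20,0,0],[1,0,20,-60,0],[1,0,20,-120,0],[1,30,20,-140,0],[1,70,20,-140,0],[1,70,20,-140,0]])

```text
time: 13.0
tcp_pos: [0.4825, 0.1591, 0.263]
tcp_rot: [0.405, 3.114, -0.004]
force: [-0.0, -0.9, 1.0]
finger_gap: 0.005
```

Run:
```python
from h import *
o=telemetry.get_obs();print(o['tcp_pos'],o['tcp_rot'],o['q'])
for n,(v0,v1,u0,u1) in dict(top=(180,240,255,330),side=(140,200,270,335)).items():
    c=cams.read_camera(n);L=[]
    for v in range(v0,v1):
        for u in range(u0,u1):
            if c['z_map'][v,u]>0:
                p=unproj(c,(u,v));r=np.hypot(p[0]-.601,p[1]-.087);a=np.rad2deg(np.arctan2(p[1]-.087,p[0]-.601))%360
                if .12<p[2]<.165 and .035<r<.105 and (a>130 and a<215): L.append([r*1000,a,p[2]*1000,*p])
    L=np.array(L).reshape(-1,6)
    for lo,hi in [(40,55),(55,72),(85,93),(93,103)]:
        s=L[(L[:,0]>lo)&(L[:,0]<hi)]
        if len(s): print(n,lo,len(s),'ang %.1f z mean %.1f top %.1f'%(np.median(s[:,1]),s[:,2].mean(),np.percentile(s[:,2],85)),s[:,3:5].mean(0).round(4))
    for l in ['hook_tip','post_top','stand_corner','tray','tile','tile_hole']:
        print(n,l,[(np.round(d['at'],4).tolist(),round(d['confidence'],2)) for d in spotter.mark_of(n,l)][:3])
```

```text
[0.48246209 0.15914032 0.26295756] [ 0.40485112  3.11381847 -0.0038596 ] [ 0.71537724  0.23493359 -1.26713834  1.65575148  0.22958939  1.41874343
  0.73303382]
top 40 12 ang 160.1 z mean 135.4 top 137.7 [0.556  0.1032]
top 55 14 ang 160.9 z mean 136.4 top 139.1 [0.5408 0.108 ]
top hook_tip []
top post_top [([0.6005, 0.0826, 0.179], 0.66)]
top stand_corner [([0.473, -0.0236, 0.0048], 0.92)]
top tray [([0.5138, 0.0706, 0.0224], 0.92), ([0.5104, 0.4109, -0.002], 0.72)]
top tile [([0.4511, -0.1933, 0.0], 0.83), ([0.5655, -0.0869, 0.0023], 0.73), ([0.4325, -0.292, -0.0069], 0.69)]
top tile_hole [([0.4434, -0.1967, 0.0749], 0.89), ([0.4332, -0.2913, 0.0692], 0.58), ([0.5392, -0.2377, 0.0749], 0.54)]
side 40 11 ang 163.0 z mean 135.8 top 138.6 [0.5566 0.1012]
side 55 15 ang 163.2 z mean 136.1 top 138.3 [0.54   0.1052]
side 85 7 ang 163.3 z mean 143.9 top 145.7 [0.5147 0.1129]
side 93 2 ang 163.4 z mean 146.1 top 147.1 [0.5099 0.1142]
side hook_tip [([0.5089, 0.1174, 0.1426], 0.59)]
side post_top [([0.6018, 0.0851, 0.0018], 0.66), ([0.6006, 0.0881, 0.177], 0.58)]
side stand_corner [([0.4687, -0.0243, 0.012], 0.81), ([0.601, 0.0836, -0.001], 0.16)]
side tray [([0.5121, 0.0744, 0.0228], 0.73)]
side tile [([0.4318, -0.288, -0.0011], 0.8), ([0.4512, -0.1961, -0.0017], 0.59), ([0.5358, -0.2373, -0.0011], 0.57)]
side tile_hole [([0.446, -0.1918, 0.0732], 0.95), ([0.5657, -0.0857, 0.0724], 0.92), ([0.4352, -0.2906, 0.0731], 0.88)]
```

The hook is locked: the rod surface is at 136 mm (it was 142), the hook sits at about 162° and the stand hasn't moved. Next is the tile.

```bash
python3 -c "
from h import *
o=telemetry.get_obs()
torows(o,[((.50,-.237,.22),np.deg2rad(186))])"
```

```text
[-117, -377, 42, -21.0]
```

Emit:
jog_arm(rows=[[-1,-18,-60,0,-4],[-1,-36,-118,0,-8],[-1,-55,-177,0,-12],[-1,-73,-236,10,-16],[-1,-92,-295,25,-21],[-1,-117,-377,42,-21],[-1,-117,-377,42,-21],[-1,-117,-377,42,-21],[-1,-117,-377,42,-21],[-1,-117,-377,42,-21]])

```text
time: 14.95
tcp_pos: [0.5005, -0.2349, 0.2212]
tcp_rot: [-0.169, 3.136, -0.001]
force: [0.3, -0.1, 0.3]
finger_gap: 0.985
```

Run:
```python
from h import *
o=telemetry.get_obs();print(o['tcp_pos'],o['tcp_rot'],o['q'])
c=cams.read_camera('wrist');save('w5.png',c['image'],1.25)
for l in ['tile','tile_hole','blank_tile','small_tile']:
    print(l,[(np.round(d['at'],4).tolist(),round(d['confidence'],2),proj(c,d['at'],o).tolist()) for d in spotter.mark_of('wrist',l)][:3])
L=[]
for v in range(0,400,2):
    for u in range(150,490,2):
        if c['z_map'][v,u]>0:
            p=unproj(c,(u,v),o=o)
            if .078<p[2]<.1 and np.hypot(p[0]-.537,p[1]+.237)<.045: L.append(p)
L=np.array(L);print(len(L))
if len(L): print(L.mean(0).round(4),cv2.minAreaRect((L[:,:2]*1000).astype(np.float32)))
```

```text
[ 0.50046984 -0.23488695  0.22118128] [-1.69131545e-01  3.13641339e+00 -1.25147872e-03] [ 1.28316592  0.37519366 -1.14021919  1.6142993   0.34698812  1.37555965
  1.77971327]
tile [([0.565, -0.0839, -0.0016], 0.77, [417.4, 236.1]), ([0.432, -0.2912, -0.0006], 0.76, [283.8, 127.6]), ([0.534, -0.238, -0.0003], 0.65, [315.7, 205.4])]
tile_hole [([0.4479, -0.1947, 0.0748], 0.98, [362.1, 151.3]), ([0.5605, -0.0866, 0.0758], 0.82, [437.6, 255.7]), ([0.4298, -0.2961, 0.0772], 0.69, [270.1, 123.9])]
blank_tile [([0.633, -0.2276, -0.0003], 0.72, [315.8, 268.8])]
small_tile [([0.536, -0.369, -0.0053], 0.85, [224.8, 196.4])]
128
[ 0.5366 -0.2386  0.0882] ((537.1594848632812, -238.1910858154297), (8.693068504333496, 54.397193908691406), 6.022917747497559)
```

View pics/w5.png

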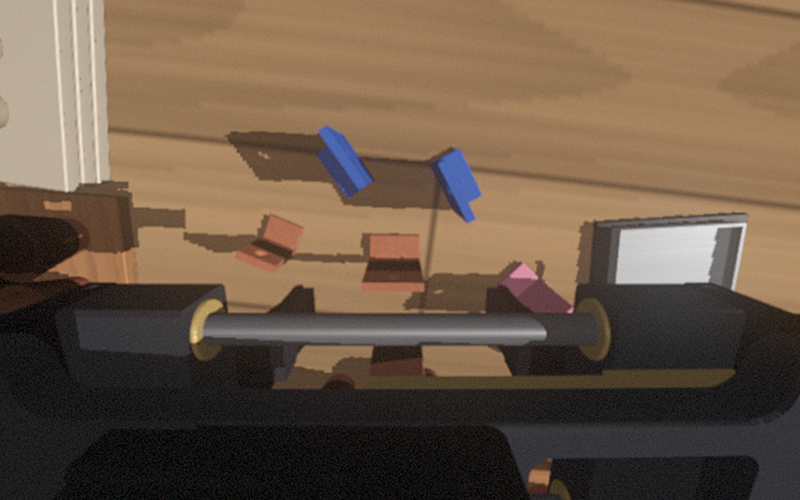

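The tile's top edge is at px (394,283)/1.25, but its face is in shadow. I'll crop with gain to look for the hole.

Run:
```python
from h import *
o=telemetry.get_obs();c=cams.read_camera('wrist')
print(proj(c,[.533,-.238,.074],o),proj(c,[.533,-.238,.09],o))
i=c['image'][175:240,280:350].astype(float)
g=np.clip(i*3,0,255).astype(np.uint8)
t=cams.read_camera('top');j=t['image'][180:240,375:435]
s=cams.read_camera('side');k=s['image'][255:310,300:390]
f=lambda a:cv2.resize(a,(266,400),interpolation=cv2.INTER_CUBIC)
save('w6.png',np.hstack([f(g),f(j),cv2.resize(np.clip(k.astype(float)*1.8,0,255).astype(np.uint8),(266,400),interpolation=cv2.INTER_CUBIC)]))
```

```text
[315.9 221.4] [315.7 225.9]
```

View pics/w6.png

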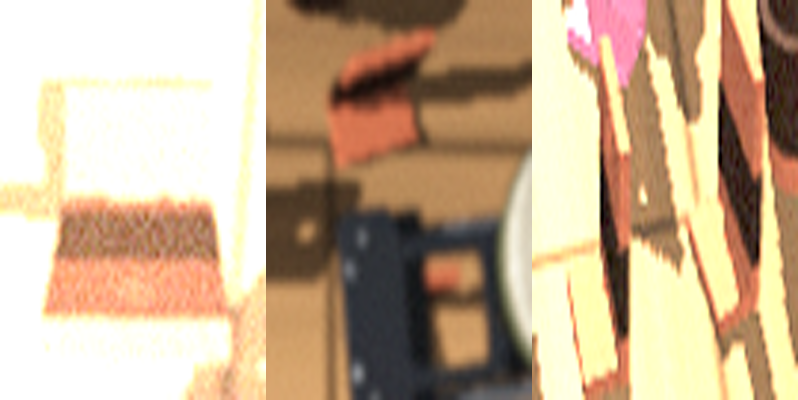

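Inconclusive, because the bright dot in the shadow belongs to the pink tile. I'll look at the tile's lit back face from behind.

Emit:
jog_arm(rows=[[-1,-60,0,0,0],[-1,-120,0,0,0],[-1,-180,0,0,0],[-1,-205,0,0,0],[-1,-205,0,0,0],[-1,-205,0,0,0]])

```text
time: 16.1
tcp_pos: [0.7034, -0.2154, 0.2205]
tcp_rot: [0.165, -3.137, 0.0]
force: [-0.6, -0.4, -0.4]
finger_gap: 0.996
```

Run:
```python
from h import *
o=telemetry.get_obs();c=cams.read_camera('wrist');print(o['tcp_pos'])
ps=[proj(c,X,o) for X in ([.541,-.238,.074],[.541,-.238,.09],[.541,-.238,.0],[.64,-.222,.074],[.536,-.369,.06])];print(ps)
u,v=[int(a) for a in ps[0]]
x0=max(0,u-50);y0=max(0,v-45)
i=c['image'][y0:y0+120,x0:x0+160];print(x0,y0)
save('w7.png',np.clip(i.astype(float)*1.4,0,255).astype(np.uint8),5)
```

```text
[ 0.70338802 -0.21536221  0.22053364]
[array([314.7,  33.5]), array([314.4,  27.6]), array([315.8,  53.7]), array([320.3, 136.5]), array([189.3,  18.9])]
264 0
```

View pics/w7.png

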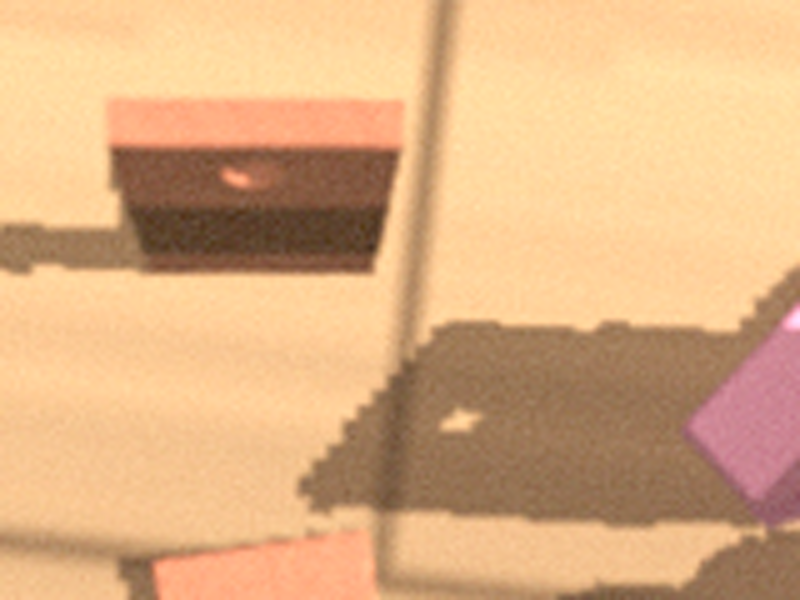

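The hole is visible at crop (245,177) in the full-size terracotta tile at (0.537, -0.238), so the choice is confirmed. Next I'll grasp it across its width at hole height.

```bash
python3 -c "
from h import *
o=telemetry.get_obs()
torows(o,[((.5370,-.2382,.12),np.deg2rad(186)),((.5370,-.2382,.055),np.deg2rad(186))])"
```

```text
[168, -5, 101, -0.0]
[168, -5, 166, -0.0]
```

Emit:
jog_arm(rows=[[-1,60,-2,0,0],[-1,120,-4,0,0],[-1,168,-5,0,0],[-1,168,-5,50,0],[-1,168,-5,101,0],[-1,168,-5,101,0],[-1,168,-5,101,0]], squeeze=8)

```text
time: 17.02
tcp_pos: [0.5379, -0.238, 0.1217]
tcp_rot: [-0.164, 3.136, -0.002]
force: [0.4, 1.2, 0.0]
finger_gap: 1.004
```

```bash
python3 -c "
from h import *
o=telemetry.get_obs();print(o['tcp_pos'],o['finger_gap'],o['force'])
torows(o,[((.5370,-.2382,.055),np.deg2rad(186))])
c=cams.read_camera('wrist');L=[]
for v in range(120,300):
    for u in range(200,440):
        if c['z_map'][v,u]>0:
            p=unproj(c,(u,v),o=o)
            if .03<p[2]<.1 and np.hypot(p[0]-.537,p[1]+.238)<.04: L.append(p)
L=np.array(L)
for lo in (.03,.05,.07,.084):
    s=L[(L[:,2]>lo)&(L[:,2]<lo+.02)]
    if len(s):print(lo,len(s),s.min(0).round(4),s.max(0).round(4),s.mean(0).round(4))
"
```

```text
[ 0.53790292 -0.23800034  0.12172309] 1.0036790800873867 [0.40399928 1.18034764 0.01929759]
[1, 0, 67, 0.0]
0.03 359 [ 0.5301 -0.2669  0.0302] [ 0.5364 -0.211   0.0499] [ 0.5332 -0.2387  0.0403]
0.05 521 [ 0.5301 -0.2672  0.05  ] [ 0.5377 -0.2112  0.07  ] [ 0.5338 -0.2391  0.0608]
0.07 1046 [ 0.5306 -0.2669  0.07  ] [ 0.5444 -0.2108  0.09  ] [ 0.5358 -0.2385  0.0851]
0.084 977 [ 0.5306 -0.2667  0.084 ] [ 0.5444 -0.2108  0.0917] [ 0.5369 -0.2387  0.0891]
```

Emit:
jog_arm(rows=[[-1,1,-1,30,0],[-1,1,-1,55,0],[-1,1,-1,67,0],[-1,1,-1,67,0],[-0.6,1,-1,67,0],[-0.3,1,-1,67,0],[-0.2,1,-1,67,0],[0,1,-1,67,0],[0.5,1,-1,67,0],[1,1,-1,67,0],[1,1,-1,67,0]], squeeze=8)

```text
time: 18.45
tcp_pos: [0.5366, -0.2388, 0.0528]
tcp_rot: [-0.165, 3.137, -0.0]
force: [-0.7, 0.5, 2.7]
finger_gap: 0.641
```

Grasped: the opening reads 55.8 mm. I'll lift the tile and carry it above the post, where the wrist camera can measure the hook in the same tool orientation.

```bash
python3 -c "
from h import *
o=telemetry.get_obs();print(o['force'])
torows(o,[((.601,.087,.29),np.deg2rad(162))])"
```

```text
[-0.65509345  0.4777948   2.70741715]
[-98, 317, -237, 24.0]
```

Emit:
jog_arm(rows=[[1,0,0,-5,0],[1,0,0,-20,0],[1,0,0,-60,0],[1,0,0,-110,0],[1,0,0,-160,0],[1,0,0,-210,0],[1,0,0,-237,0],[1,0,0,-237,0]])

```text
time: 19.45
tcp_pos: [0.5373, -0.2384, 0.2924]
tcp_rot: [-0.166, 3.134, -0.003]
force: [-0.1, 0.2, -2.2]
finger_gap: 0.642
```

Emit:
jog_arm(rows=[[1,-9,30,0,3],[1,-22,70,0,6],[1,-36,115,0,10],[1,-50,160,0,14],[1,-65,210,0,18],[1,-80,260,0,22],[1,-90,293,0,24],[1,-98,317,0,24],[1,-98,317,0,24],[1,-98,317,0,24],[1,-98,317,0,24]])

```text
time: 20.82
tcp_pos: [0.6006, 0.0853, 0.2893]
tcp_rot: [-0.494, -3.102, 0.001]
force: [-0.5, 0.3, -1.0]
finger_gap: 0.641
```

```bash
cat > rod.py <<'E'
from h import *
o=telemetry.get_obs();print(o['tcp_pos'],np.round(o['force'],2),o['finger_gap'])
c=cams.read_camera('wrist');L=[]
for v in range(0,330):
    for u in range(180,460):
        if c['z_map'][v,u]>0:
            p=unproj(c,(u,v),o=o);r=np.hypot(p[0]-.601,p[1]-.0865)
            if .12<p[2]<.165 and .03<r<.105 : L.append(p)
L=np.array(L).reshape(-1,3);r=np.hypot(L[:,0]-.601,L[:,1]-.0865)
for lo,hi in [(.03,.04),(.04,.05),(.05,.06),(.06,.07),(.07,.08),(.08,.09),(.09,.105)]:
    s=L[(r>lo)&(r<hi)]
    if len(s): m=s.mean(0);print(lo,len(s),m.round(4),np.percentile(s[:,2],80).round(4),'ang',np.rad2deg(np.arctan2(m[1]-.0865,m[0]-.601)).round(2))
print('rmax',r.max())
s=L[(r<.074)];f=cv2.fitLine(s[:,:2].astype(np.float32),cv2.DIST_HUBER,0,.001,.001).ravel();print('line',f,np.rad2deg(np.arctan2(f[1],f[0])))
save('w8.png',c['image'],1.25)
E
python3 rod.py
```

```text
[0.60062045 0.08529637 0.28928663] [-0.55  0.26 -0.99] 0.6407397383899377
0.03 54 [0.5677 0.0973 0.1368] 0.1378 ang 162.02
0.04 56 [0.558  0.1004 0.1368] 0.1379 ang 162.09
0.05 55 [0.5484 0.1036 0.1369] 0.138 ang 161.99
0.06 49 [0.5394 0.1068 0.137 ] 0.1377 ang 161.77
0.07 50 [0.5297 0.1102 0.1381] 0.1393 ang 161.59
0.08 50 [0.5201 0.1133 0.1419] 0.1436 ang 161.66
0.09 44 [0.5113 0.1162 0.1454] 0.1465 ang 161.67
rmax 0.0987028040265446
line [ 0.9507794  -0.3098687   0.54826     0.10407464] -18.051317
```

```bash
cat > thr.py <<'E'
from h import *
A=np.array([.601,.0869]);rh=np.array([-.9508,.3099])
def go(l):
    o=telemetry.get_obs();d=np.array(o['tcp_pos'])[:2]-A
    print('r %.1f lat %.1f hole z %.1f yaw %.1f'%(1000*d@rh,1000*(d@np.array([-rh[1],rh[0]])),1000*o['tcp_pos'][2]+21.2,np.rad2deg(Ro.from_rotvec(o['tcp_rot']).as_euler('xyz')[2])),np.round(o['force'],1),o['finger_gap'])
    torows(o,[((*(A+r*rh),z-.0212),np.deg2rad(161.95)) for r,z in l])
E
python3 -c "
from thr import *
go([(.125,.31),(.125,.1437)])"
```

```text
r -0.1 lat 1.5 hole z 310.6 yaw 161.9 [ 0.8 -0.4 -1.1] 0.6390144497616146
[125, 1, 1, -0.0]
[125, 2, 167, -0.0]
```

Emit:
jog_arm(rows=[[1,40,1,0,0],[1,85,1,0,0],[1,115,1,0,0],[1,125,1,0,0],[1,125,2,30,0],[1,125,2,80,0],[1,125,2,130,0],[1,125,2,155,0],[1,125,2,167,0],[1,125,2,167,0],[1,125,2,167,0],[1,125,2,167,0]])

```text
time: 22.38
tcp_pos: [0.483, 0.1273, 0.1235]
tcp_rot: [0.491, 3.101, 0.0]
force: [0.5, 0.6, -1.4]
finger_gap: 0.643
```

Run:
```python
from thr import *
go([(.110,.1437),(.100,.1437),(.098,.1437),(.092,.1415),(.086,.1393),(.080,.1372),(.074,.1352),(.058,.1350)])
o=telemetry.get_obs();c=cams.read_camera('wrist')
print(proj(c,[*(A+.129*rh),.1437],o))
# tile top edge / plate check
L=[]
for v in range(120,330):
    for u in range(200,440):
        if c['z_map'][v,u]>0:
            p=unproj(c,(u,v),o=o);d=p[:2]-A;q=[1000*d@rh,1000*d@np.array([-rh[1],rh[0]]),1000*p[2]]
            if 115<q[0]<165 and abs(q[1])<32 and 60<q[2]<165: L.append(q)
L=np.array(L)
for z in range(65,165,10):
    s=L[(abs(L[:,2]-z)<5)]
    if len(s):print(z,len(s),'r',np.percentile(s[:,0],[5,50,95]).round(1),'lat',np.percentile(s[:,1],[2,98]).round(1))
print(L[:,2].max())
save('w9.png',np.clip(c['image'][130:260,240:400].astype(float)*1.5,0,255).astype(np.uint8),5)
```

```text
r 124.7 lat -1.8 hole z 144.7 yaw 162.0 [ 0.5  0.6 -1.4] 0.6429361505819883
[-15, -2, 1, 0.1]
[-25, -2, 1, 0.1]
[-27, -2, 1, 0.1]
[-33, -2, 3, 0.1]
[-39, -2, 5, 0.1]
[-45, -2, 8, 0.1]
[-51, -2, 10, 0.1]
[-67, -2, 10, 0.1]
[317.6 251.7]
75 2605 r [127.9 141.3 153.6] lat [-27.9  25.5]
85 283 r [126.6 127.  131.3] lat [-27.7  25.6]
95 334 r [127.  127.4 127.8] lat [-28.   25.5]
105 400 r [127.1 127.4 127.9] lat [-28.   25.7]
115 473 r [127.1 127.5 127.9] lat [-27.5  26. ]
125 707 r [126.8 127.4 134.5] lat [-29.8  30.2]
135 601 r [126.8 127.4 134.7] lat [-30.5  31.6]
145 164 r [131.5 134.5 135.7] lat [-31.5  31.9]
155 190 r [119.1 121.9 134.8] lat [-31.2  31.2]
164.9392595244903
```

View pics/w9.png

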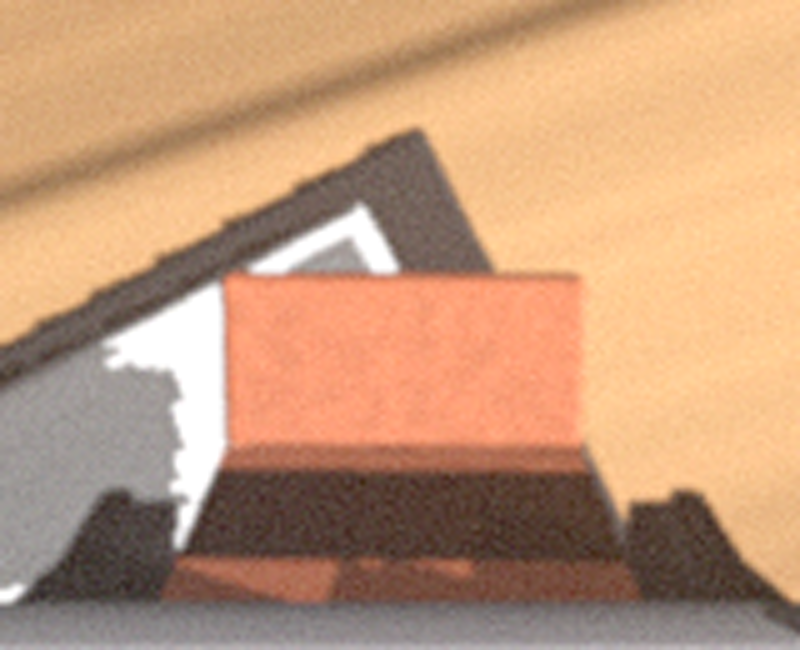

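The tile hangs plumb in the grip with its plate face at r≈127 mm, and the hook is hidden behind it. I'll thread it slowly.

Emit:
jog_arm(rows=[[1,-6,-1.5,1,0],[1,-12,-1.5,1,0],[1,-16,-1.5,1,0],[1,-19,-1.5,1,0],[1,-22,-1.5,1,0],[1,-25,-1.5,1,0],[1,-28,-1.5,1.5,0],[1,-31,-1.5,2.5,0],[1,-34,-1.5,3.5,0],[1,-34,-1.5,3.5,0]])

```text
time: 23.68
tcp_pos: [0.5143, 0.1152, 0.1189]
tcp_rot: [-0.491, -3.103, -0.0]
force: [0.3, 0.3, -0.7]
finger_gap: 0.638
```

Run:
```python
from thr import *
go([(.086,.1393),(.080,.1372),(.074,.1352),(.066,.1350),(.056,.1350)])
o=telemetry.get_obs();c=cams.read_camera('wrist');print(np.round(o['torque'],2))
n=0
L=[]
for v in range(150,330):
    for u in range(240,400):
        if c['z_map'][v,u]>0:
            p=unproj(c,(u,v),o=o);d=p[:2]-A;q=[1000*d@rh,1000*d@np.array([-rh[1],rh[0]]),1000*p[2]]
            if abs(q[1])<9 and 85<q[0]<112 and 125<q[2]<160: L.append(q+[u,v])
L=np.array(L);print(len(L)); 
if len(L): print(L.mean(0).round(1),L.max(0).round(1))
print(proj(c,[*(A+.098*rh),.1437],o))
save('w10.png',np.clip(c['image'][170:260,260:380].astype(float)*2,0,255).astype(np.uint8),5)
```

```text
r 91.2 lat -0.0 hole z 140.1 yaw 162.0 [ 0.3  0.3 -0.7] 0.6379171562252128
[-5, 0, 1, 0.1]
[-11, 0, 3, 0.1]
[-17, 0, 5, 0.1]
[-25, 0, 5, 0.1]
[-35, 0, 5, 0.1]
[ 0.04 -0.2   0.02]
436
[9.020e+01 1.000e-01 1.471e+02 3.206e+02 2.684e+02] [ 99.8   9.  157.4 338.  283. ]
[320.8 250.8]
```

View pics/w10.png

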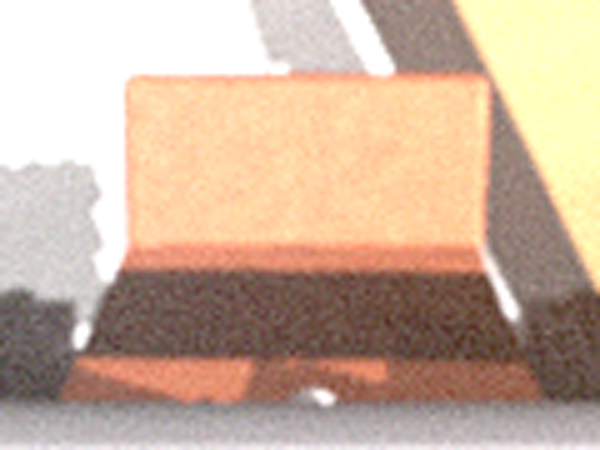

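The tip shows through the hole (white spot at crop 318,395) and the force is near zero. I'll continue along the rise onto the level part.

Emit:
jog_arm(rows=[[1,-3,0,0.5,0],[1,-5,0,1,0],[1,-8,0,2,0],[1,-11,0,3,0],[1,-14,0,4,0],[1,-17,0,5,0],[1,-20,0,5,0],[1,-24,0,5,0],[1,-28,0,5,0],[1,-32,0,5,0],[1,-34,0,5,0],[1,-34,0,5,0]])

```text
time: 25.22
tcp_pos: [0.5466, 0.1048, 0.114]
tcp_rot: [-0.491, -3.103, -0.0]
force: [0.5, 0.8, -0.5]
finger_gap: 0.643
```

```bash
python3 -c "
from thr import *
go([(.057,.1315),(.057,.1305)])
o=telemetry.get_obs();print(np.round(o['torque'],2))"
```

```text
r 57.3 lat -0.2 hole z 135.2 yaw 162.0 [ 0.5  0.8 -0.5] 0.6433981513594647
[0, 0, 4, 0.1]
[0, 0, 5, 0.1]
[ 0.04 -0.14 -0.01]
```

Now I'll lower it gently and watch for the weight to come off.

Emit:
jog_arm(rows=[[1,0,0,1,0],[1,0,0,2,0],[1,0,0,3,0],[1,0,0,3.5,0],[1,0,0,3.5,0],[1,0,0,3.5,0]])

```text
time: 25.98
tcp_pos: [0.5466, 0.1048, 0.1106]
tcp_rot: [0.491, 3.103, -0.0]
force: [0.1, -0.5, -1.0]
finger_gap: 0.642
```

```bash
python3 -c "
from thr import *
for i in range(4):
    go([(.057,.1310)]);cams.read_camera('side')"
```

```text
r 57.3 lat -0.2 hole z 131.8 yaw 162.0 [ 0.1 -0.5 -1. ] 0.6420068705179802
[0, 0, 1, 0.1]
r 57.3 lat -0.2 hole z 131.8 yaw 162.0 [ 0.2  0.7 -1.4] 0.6432432200348632
[0, 0, 1, 0.1]
r 57.3 lat -0.2 hole z 131.8 yaw 162.0 [-0.7 -0.3 -1.4] 0.6453209060587514
[0, 0, 1, 0.1]
r 57.3 lat -0.1 hole z 131.8 yaw 162.0 [ 0.6 -0.1 -1. ] 0.6448797312055844
[0, 0, 1, 0.1]
```

Emit:
jog_arm(rows=[[1,0,0,0.5,0],[1,0,0,1,0],[1,0,0,1,0],[1,0,0,1,0]])

```text
time: 26.68
tcp_pos: [0.5466, 0.1048, 0.1097]
tcp_rot: [0.491, 3.103, -0.0]
force: [-1.9, 0.1, 4.1]
finger_gap: 0.642
```

```bash
python3 -c "
from thr import *
for i in range(4):
    go([]);cams.read_camera('side')"
```

```text
r 57.3 lat -0.2 hole z 130.9 yaw 162.0 [-1.9  0.1  4.1] 0.6422006051777888
r 57.3 lat -0.2 hole z 130.9 yaw 162.0 [-1.7 -0.6  3.7] 0.6413024935336017
r 57.2 lat -0.2 hole z 130.9 yaw 162.0 [-1.4 -0.1  4.7] 0.6378965635226572
r 57.3 lat -0.2 hole z 130.9 yaw 162.0 [-1.7 -1.8  3.9] 0.6393201324023695
```

Emit:
jog_arm(rows=[[1,0,0,-0.6,0],[1,0,0,-0.6,0],[0,0,0,-0.6,0],[-0.25,0,0,-0.6,0],[-0.3,0,0,-0.6,0],[-0.35,0,0,-0.6,0],[-0.45,0,0,-0.6,0],[-0.6,0,0,-0.6,0],[-0.8,0,0,-0.6,0],[-1,0,0,-0.6,0],[-1,0,0,-0.6,0],[-1,0,0,-0.6,0]])

```text
time: 28.38
tcp_pos: [0.5465, 0.1048, 0.1101]
tcp_rot: [0.491, 3.103, -0.0]
force: [-0.2, 0.6, 0.1]
finger_gap: 0.989
```

```bash
cat > chk.py <<'E'
from thr import *
go([])
o=telemetry.get_obs();c=cams.read_camera('wrist');L=[]
for v in range(100,330):
    for u in range(200,440):
        if c['z_map'][v,u]>0:
            p=unproj(c,(u,v),o=o);d=p[:2]-A;q=[1000*d@rh,1000*d@np.array([-rh[1],rh[0]]),1000*p[2]]
            if 30<q[0]<100 and abs(q[1])<36 and 45<q[2]<165: L.append(q)
L=np.array(L)
for z in range(55,165,10):
    s=L[(abs(L[:,2]-z)<5)]
    if len(s):print(z,len(s),'r',np.percentile(s[:,0],[5,50,95]).round(1),'lat',np.percentile(s[:,1],[2,98]).round(1))
E
python3 chk.py
```

```text
r 57.3 lat -0.1 hole z 131.3 yaw 162.0 [-0.2  0.6  0.1] 0.9886506503260162
55 31 r [83.9 84.1 84.1] lat [-26.5  23. ]
65 2198 r [57.7 70.9 83.6] lat [-26.9  26.8]
75 228 r [57.4 57.9 58.4] lat [-26.6  27.2]
85 284 r [58.1 58.5 58.9] lat [-26.7  27.2]
95 338 r [58.4 58.8 59.2] lat [-26.6  27.5]
105 412 r [58.7 59.1 59.6] lat [-26.6  27.4]
115 504 r [58.6 59.1 59.5] lat [-26.4  27.6]
125 122 r [58.9 59.4 59.6] lat [-25.5  27.5]
135 489 r [36.7 68.6 80.3] lat [-2.8  3.1]
145 1297 r [52.4 55.3 97.3] lat [-25.6  27.1]
```

Hanging free and centred, with zero force. I'll withdraw straight up.

Emit:
jog_arm(rows=[[-1,0,0,-15,0],[-1,0,0,-40,0],[-1,0,0,-90,0],[-1,0,0,-140,0],[-1,0,0,-180,0],[-1,0,0,-180,0],[-1,50,-50,-180,0],[-1,60,-110,-180,0],[-1,60,-170,-180,0],[-1,60,-230,-180,0],[-1,60,-250,-180,0],[-1,60,-250,-180,0],[-1,60,-250,-180,0],[-1,60,-250,-180,0],[-1,60,-250,-180,0],[-1,60,-250,-180,0]])

```text
time: 30.42
tcp_pos: [0.4125, -0.114, 0.2901]
tcp_rot: [0.489, 3.103, -0.0]
force: [0.3, 0.7, 0.5]
finger_gap: 0.995
```

Run:
```python
from thr import *
go([])
S=cams.read_camera('side')
for l in ['tile','tile_hole','stand_corner','hook_tip','post_top','blank_tile','small_tile']:
    print(l,[(np.round(d['at'],3).tolist(),round(d['confidence'],2)) for d in spotter.mark_of('side',l)][:4])
T=cams.read_camera('top');L=[]
for l in ['stand_corner','tray','tile']: print(l,[(np.round(d['at'],3).tolist(),round(d['confidence'],2)) for d in spotter.mark_of('top',l)][:4])
for v in range(170,250):
    for u in range(250,340):
        if T['z_map'][v,u]>0:
            p=unproj(T,(u,v));d=p[:2]-A;L.append([1000*d@rh,1000*(d@np.array([-rh[1],rh[0]])),1000*p[2]])
L=np.array(L);s=L[(L[:,0]>66)&(L[:,0]<74)&(abs(L[:,1])<8)&(L[:,2]>120)];print('rod r66-74',s.mean(0).round(1))
s=L[(L[:,2]>140)&(L[:,0]>40)&(L[:,0]<75)];print('tile top',s.mean(0).round(1),s.min(0).round(1),s.max(0).round(1))
a=cv2.resize(S['image'][130:360,240:430],(400,484),interpolation=cv2.INTER_CUBIC);b=cv2.resize(T['image'][140:290,240:364],(400,484),interpolation=cv2.INTER_CUBIC)
save('fin.png',np.hstack([a,b]))
```

```text
r 117.0 lat 249.5 hole z 311.3 yaw 162.1 [0.3 0.7 0.5] 0.995495884910247
tile [([0.565, -0.086, -0.001], 0.97), ([0.447, -0.197, -0.001], 0.92), ([0.551, 0.105, 0.06], 0.67), ([0.434, -0.289, -0.002], 0.57)]
tile_hole [([0.545, 0.104, 0.131], 0.79), ([0.448, -0.193, 0.076], 0.71), ([0.643, -0.224, -0.0], 0.69), ([0.566, -0.082, 0.076], 0.68)]
stand_corner [([0.468, -0.021, 0.009], 0.55), ([0.508, 0.118, 0.142], 0.19)]
hook_tip [([0.51, 0.121, 0.141], 0.57)]
post_top [([0.602, 0.088, 0.179], 0.66), ([0.603, 0.088, 0.134], 0.36)]
blank_tile [([0.642, -0.221, 0.0], 0.87), ([0.694, -0.185, -0.0], 0.51)]
small_tile [([0.534, -0.367, -0.001], 0.7)]
stand_corner []
tray [([0.512, 0.072, 0.021], 0.89)]
tile [([0.566, -0.086, 0.001], 0.8), ([0.555, 0.102, 0.055], 0.59), ([0.634, 0.44, 0.0], 0.39)]
rod r66-74 [ 69.8  -1.2 135.4]
tile top [ 57.1  -0.3 145.5] [ 52.8 -28.9 141. ] [ 61.   27.  151.4]
```

View pics/fin.png

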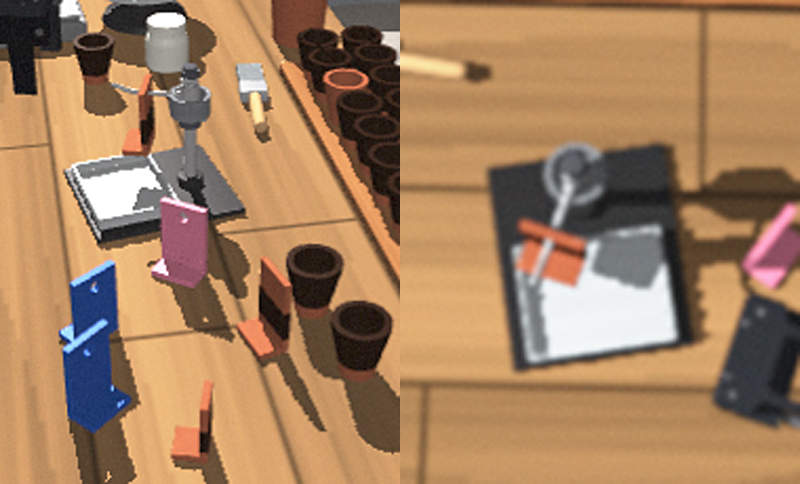

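The final picture shows the tile hanging on the hook at top crop (550,255), over the tray. The hook is locked at z 135, the stand is in place, the other ware is untouched and the arm is clear. I'm handing in.

```bash
python3 -c "
from bench import job
print(job.close_job())"
```

```text
the job is handed in; nothing more can be done
None
```

The hook is locked in the notch, the large tile with the hole is hanging on the level rod over the tray, and the job is handed in at about 30.5 s of the 72 s.

- **Hook:** I pushed it round with the closed fingers until the rod dropped, at about 162° world angle, and stopped there. The push measured about 2.7 N or less. The rod's surface went from about 142 to 136 mm above the bench.
- **Tile:** I first saw its hole from behind with the wrist camera. I then gripped it across its width with 8 N and threaded it over the tip with almost no force. Lowering it pressed about 4 N onto the rod for a moment. I raised the gripper 0.6 mm before letting go.
- **Last checks:** The tile hangs centred 57 mm out from the post, tilted about 2°, with its foot well clear of the tray. The rod is at its locked height. The stand, the blank tile and the small tile measured where they were, within the detectors' error of about 4 mm. The final picture shows the other ware in view in place, and the arm is clear.
- **Disagreements:** In the last top picture the detector missed the stand corner, but the side view found it within about 5 mm of before. The detectors' tip height of 141 mm is slightly below the 143.7 mm expected. The force readings carried about 1 N of noise, so I confirmed the drop into the notch from depth images, not by feel alone.

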